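Pack the fitting kit: centre punch in the base tray, lens tray locked on top

ROBOT

A 6-joint arm with a two-finger parallel gripper is mounted at the origin on a cart in front of the work surface, level with it; the furniture and walls round the work are solid. World frame = base frame: x ahead of the robot, y to its left, z up, the work surface at z = 0. Lengths are in m, angles in rad, forces in N, time in s.
With the tool pointing down it reaches from about 0.225 to 0.875 m from the base axis. Payload 3.4 kg.
Tool frame: the origin (TCP) lies on the centre line of the jaws, within the pads' length; the fingertips stand 22 mm ahead of it and the grasp point (between the pads) lies 3 mm ahead of it; z points along the fingers, y is the line along which they close (so a half turn about z gives the same grasp; the last joint's range is limited). The gripper opens to 85 mm and grips with 20 to 120 N. Pads are 22 mm wide; open, the fingers measure 114 mm over their backs; the gripper's body (76 mm by 85 mm) begins 54 mm behind the grasp point. The pads swing forward as they close: fully open they stand 13 mm farther back than shut.
Start: joints at [-1.434, 0.276, 1.505, -0, 1.361, -0.121], TCP at [0.147, -0.556, 0.253] pointing down, gripper open.
Joint ranges: [-2.89, 2.89], [-0.75, 2.08], [0.22, 2.7], [-1.18, 4.32], [0.11, 2.71], [-2.7, 2.7]. Speed limits (rad/s): [2.57, 2.57, 3.14, 3.14, 3.14, 3.14].

INTERFACE

Orientations are given as a unit quaternion [w, x, y, z].
In Python, from rig import manip gives the robot as it stands.
- The arm moves only by the shell command python3 steer.py FILE [OPENING] [FORCE], which reads ROWS from the file FILE. ROWS is a JSON list of rows, 1 to 5 of them, each of 4 numbers: dx, dy, dz in m, then a turn about the tool's z in rad; each row shifts and turns the commanded pose from where the row before left it, along the tool's axes as they then stand; what a row does not reach is not made up. A row lasts 1/12 s, in which the tool goes at most 0.0417 m and 0.125 rad, less where a joint would pass 70% of its speed; a pose out of reach is approached as far as the arm can. OPENING is the finger opening in m, set as the command begins (- or left out keeps the last). The fingers move at their own pace and stop on an object; FORCE is the grip in N (left out, the last holds). Time passes only in rows, so rows that do not move let the fingers close. It prints the time, the measured TCP pose, the force, the opening and the grip force at its end. Input that does not fit is refused with a message, and nothing moves.
- manip.get_state(): the state, without advancing time (a new reading comes with each control period).
- manip.get_image(name): name is "side" or "top" or "wrist"; returns a dict with "img" (384x512x3 uint8, red, green, blue), "camera_matrix" (3x3 intrinsics, pixels), "k1" (the pictures are not rectified: a ray, as slopes to the right and down, at radius r is drawn at 1 + k1 r^2 times it, then the intrinsics apply), "T" (4x4, takes a point from camera to world coordinates); the wrist camera has in their place "hand_eye" (4x4, takes a point from camera to tool coordinates, whose origin is the TCP and whose axes are the flange's). Camera axes: x right, y down, z forward; pixel columns grow to the right and rows downward; lengths in m; the calibration is good to about 2 mm. A picture is of the moment at which its call begins: read the wrist's pose just before it. There is no depth.
- manip.sign_off(): hands the job in; it is judged then, once.
The state is a dict: "clock": time; "qpos": joint angles; "qd": joint speeds; "effort": joint torques, N m; "position": TCP position; "ee_rot": TCP orientation; "contact_force": force on the tool from outside, world axes, zero at the start; "moment": the same for the moment, N m; "width": finger opening in m; "gripper_force": force on a finger pad.
Only numpy, scipy, OpenCV 4.12 (cv2) and the standard library are available. Lean on these libraries where they do the work, as an engineer would, in place of code of your own. Each camera call takes 0.05 s, during which the arm holds its last target. There are 200 camera calls.

TASK

Pack up the fitting kit: lay the navy centre punch flat in the empty base tray, then lift the lens tray by its bow handle, keep it level so that both lens blanks stay in it, and lower it gently onto the base tray until its four corner lugs are fully down in the base tray's sockets. Either tray may be turned end for end. Leave the base tray standing where it is (a small nudge does not matter), do not disturb the other things on the worktop, and let go of everything at the end.

Things in the scene. Friction and masses are not known exactly. Their poses are not given: they have to be found in the camera images.
- base_tray: Lower tray of the kit: grey plastic, open, empty, no handle, 184 (its x) x 120 (its y) x 40 mm tall, standing loose on the worktop left of centre, 0.7 kg. Origin: centre of its underside. Floor 3 mm, side walls 4 mm thick. A solid 25 x 25 mm post of full height in each inner corner: 70 mm (y) and 134 mm (x) are clear between posts; the inner length along the middle is 176 mm.
- base_tray_socket (a point): Mouth centre of one of the base tray's four sockets, 40 mm above its underside. Sockets are square, 15 mm wide, 13 mm deep, in the tops of the corner posts, at x = +-79.5, y = +-47.5 mm of the base tray (this one at +, +).
- lens_tray: Upper tray of the kit: grey plastic, same 184 (its x) x 120 mm (y) outline, bow handle, 0.3 kg; it may stand right or left of the base tray. Two lens blanks lie loose in it. Origin: on the centre line at the height of the lug tips (z = 0 as it stands on the worktop). Floor underside at z = 10, floor top 13, wall tops 38 mm. Seated, its origin is 30 mm above the base tray's origin.
- lens_tray_lug (a point): Tip centre of one of the lens tray's four lugs: round, pointing down, 10 mm long, 12 mm thick, tapering to 7 mm at the tip, at x = +-79.5, y = +-47.5 mm of the lens tray (this one at +, +).
- lens_tray_grip (a point): Middle of the lens tray's black handle bar: 89 mm above the lens tray's origin. The bar is 14 mm wide (along the tray's x) and 14 mm high and runs 120 mm along the tray's y between two uprights on the side walls; grip it across its width, fingers closing along the tray's x.
- punch: Navy centre punch, a six-sided pen-like steel tool 133 mm long and 14 mm thick, 30 g, lying on the worktop near its front edge, right of the trays. Long axis along its y, point towards -y (to the right). Origin: middle of its length, on the underside. Grip it across the thick body (14 mm wide, y -29 to +53 mm), fingers closing along its x. A white box 175 mm tall stands about 70 mm behind it.
- punch_rear (a point): Blunt rear end of the centre punch, 64 mm from its middle (y = +64), on its long axis, 6.5 mm above its underside.
- punch_front (a point): Pointed end of the centre punch, 64 mm from its middle (y = -64), on its long axis, 6.5 mm above its underside.
- lens_left: Clear round lens blank, 62 mm diameter, 6 mm thick, 22 g, lying loose in one half of the lens tray. Origin: centre of its underside.
- lens_right: Clear round lens blank, the same, lying loose in the other half of the lens tray.
- screwdriver_blue_1: Bystander: small screwdriver with a blue cap, 109 mm long, 22 mm high, lying on the worktop behind the trays. Leave alone.
- pad_roll: Bystander: white roll of pads, 62 mm diameter, 26 mm high, lying on the worktop right of the centre punch. Leave alone.
- cone_nozzle: Bystander: black cone nozzle, 62 mm wide at its foot, 84 mm high, standing on the worktop behind the trays. Leave alone.

How it is judged:
On the way, in this order (a step that is already met when the one before it is completed fails the run):
1. the centre punch lies flat on the floor of the base tray, let go (x of punch_front in the frame of base_tray between -0.09 and 0.09 m and y of punch_front in the frame of base_tray between -0.058 and 0.058 m and z of punch_front in the frame of base_tray between 0 and 0.02 m and x of punch_rear in the frame of base_tray between -0.09 and 0.09 m and y of punch_rear in the frame of base_tray between -0.058 and 0.058 m and z of punch_rear in the frame of base_tray between 0 and 0.02 m and contact force between punch and the fingers below 0.05 N), for 0.2 s.
2. the lens tray is seated on the base tray, all four lugs down in the sockets (z of lens_tray in the frame of base_tray between 0.026 and 0.033 m and horizontal distance between lens_tray and base_tray below 0.004 m and angle between the x axis of lens_tray and the x axis of base_tray, either way round below 0.04 rad and angle between the z axis of lens_tray and the z axis of base_tray, either way round below 0.03 rad), for 0.2 s.
At the end, for the whole second after the job is handed in: Punch flat in the base tray, ends under 20 mm high; lens tray on it, lugs in sockets (centres within 4 mm, origin 26-33 mm above the base tray's, turned under 0.04, tilted under 0.03 rad); both lenses in the lens tray; base tray level, within 40 mm of its start; all at rest (all of step 2 and x of punch_front in the frame of base_tray between -0.09 and 0.09 m and y of punch_front in the frame of base_tray between -0.058 and 0.058 m and z of punch_front in the frame of base_tray between 0 and 0.02 m and x of punch_rear in the frame of base_tray between -0.09 and 0.09 m and y of punch_rear in the frame of base_tray between -0.058 and 0.058 m and z of punch_rear in the frame of base_tray between 0 and 0.02 m and x of lens_left in the frame of lens_tray between -0.09 and 0.09 m and y of lens_left in the frame of lens_tray between -0.058 and 0.058 m and z of lens_left in the frame of lens_tray between 0.005 and 0.03 m and x of lens_right in the frame of lens_tray between -0.09 and 0.09 m and y of lens_right in the frame of lens_tray between -0.058 and 0.058 m and z of lens_right in the frame of lens_tray between 0.005 and 0.03 m and distance of base_tray from where it was at the start of the episode below 0.04 m and angle between base_tray's own z axis and vertical below 0.03 rad and linear speed of each of lens_tray, punch, base_tray below 0.01 m/s); the robot touches nothing.
It fails at once if a bystander was moved more than 25 mm (distance of any of screwdriver_blue_1, pad_roll, cone_nozzle from where it was at the start of the episode above 0.025 m).
It fails at once if the lens tray was dropped (faster than 0.4 m/s with no finger on it) (contact force between lens_tray and the fingers below 0.05 N and linear speed of lens_tray above 0.4 m/s).
It fails at once if the lens tray was slammed or forced onto the base tray (more than 50 N) (contact force between lens_tray and base_tray above 50 N).
It also fails if it takes over 54 s, if anything falls off the work surface, if the arm or the gripper's body presses on something with over 40 N, if the wrist force passes 120 N, or if a joint passes its speed limit or range.

## Working session

There is one attempt and no reset: what is moved stays moved. The work goes in short steps, Python scripts to look and compute and a shell command to move; the robot and the scene stay as the last step left them, time stands still between calls to the robot, and variables do not carry over. Pictures are saved under pics/ and viewed, at most 10 in all, crops included, and the job is handed in when it is done.

```bash
ls; mkdir -p pics
python3 - <<'E'
from rig import manip
import cv2
s=manip.get_state();print(s)
import pickle
d={}
for n in("top","side","wrist"):
    d[n]=manip.get_image(n);cv2.imwrite(f"pics/{n}0.png",d[n]["img"][:,:,::-1]);print(n,{k:v for k,v in d[n].items() if k!="img"})
d["state"]=s
pickle.dump(d,open("d0.pkl","wb"))
a=cv2.imread("pics/top0.png");b=cv2.imread("pics/side0.png")
E
```

```text
pics
rig.py
steer.py
{'clock': 0.0, 'qpos': array([-1.43402538e+00,  2.76587178e-01,  1.50617256e+00,  1.33970037e-05,
        1.36068840e+00, -1.20969767e-01]), 'qd': array([ 3.11726607e-04,  1.43378419e-03,  3.65370470e-05,  1.58295586e-03,
       -3.18059161e-04,  2.35413902e-04]), 'effort': array([-2.45701805e-03, -4.16780198e+01, -2.45807523e+01, -4.92451654e-04,
        1.11204333e-02,  1.22171312e-05]), 'position': array([ 0.14651223, -0.55549938,  0.25242842]), 'ee_rot': array([-9.27766136e-04,  9.91707455e-01,  1.28512504e-01, -7.79956755e-07]), 'contact_force': array([-0.21553594,  0.02551982,  0.72330363]), 'moment': array([ 0.03275586,  0.02420535, -0.01542283]), 'gripper_force': 0.0, 'width': 0.08533486095188865}
top {'camera_matrix': array([[348.8595106 ,   0.        , 254.94397318],
       [  0.        , 348.8595106 , 193.2719515 ],
       [  0.        ,   0.        ,   1.        ]]), 'k1': -0.09572691485301596, 'T': array([[-6.19196013e-04, -9.83908639e-01,  1.78671227e-01,
         3.75519703e-01],
       [
[... 567 characters left out ...]
  1.20062896],
       [ 0.0153432 , -0.92531609, -0.37888616,  0.51485517],
       [ 0.        ,  0.        ,  0.        ,  1.        ]])}
wrist {'camera_matrix': array([[289.34930298,   0.        , 255.23957786],
       [  0.        , 289.34930298, 192.92881398],
       [  0.        ,   0.        ,   1.        ]]), 'k1': -0.024036243034605265, 'hand_eye': array([[ 9.63625939e-06, -9.52662817e-01, -3.04028875e-01,
         7.79542103e-02],
       [ 9.99999917e-01, -1.14969919e-04,  3.91949040e-04,
        -2.01889456e-05],
       [-4.08349452e-04, -3.04028854e-01,  9.52662736e-01,
        -1.20735360e-01],
       [ 0.00000000e+00,  0.00000000e+00,  0.00000000e+00,
         1.00000000e+00]])}
```
View pics/top0.png

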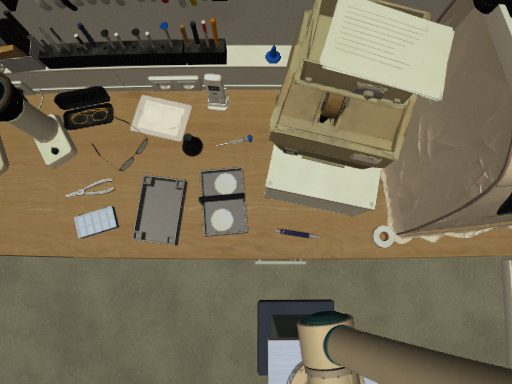

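View pics/side0.png

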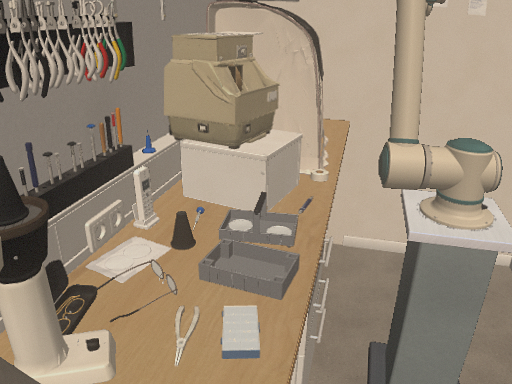

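View pics/wrist0.png

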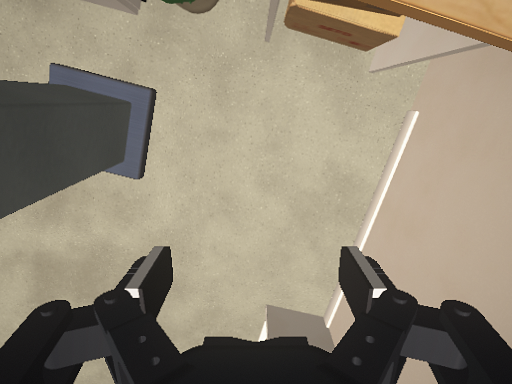

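The trays stand side by side with their long axes roughly along world x. In the top view the base tray is at cols 135-186, rows 177-244, and the lens tray at cols 200-247, rows 168-236, with its handle at row 198. The punch is near (297,233), with the white box behind it (rows 150-213).

Create h.py:
```python
import numpy as np,cv2
from scipy.spatial.transform import Rotation as R
def pose(s):
    T=np.eye(4);T[:3,:3]=R.from_quat(np.array(s["ee_rot"]),scalar_first=True).as_matrix();T[:3,3]=s["position"];return T
def ray(im,px,T):
    K=im["camera_matrix"];px=np.atleast_2d(px).astype(float)
    u=cv2.undistortPoints(px[:,None],K,np.array([im["k1"],0,0,0,0.]),None)[:,0]
    d=np.c_[u,np.ones(len(u))]@T[:3,:3].T
    return T[:3,3],d
def cast(im,px,z,T=None):
    o,d=ray(im,px,im["T"] if T is None else T)
    return o+d*((z-o[2])/d[:,2])[:,None]
def proj(im,P,T=None):
    T=im["T"] if T is None else T
    p=(np.atleast_2d(P)-T[:3,3])@T[:3,:3]
    return cv2.projectPoints(p,np.zeros(3),np.zeros(3),im["camera_matrix"],np.array([im["k1"],0,0,0,0.]))[0][:,0]
def wrist(manip):
    s=manip.get_state();im=manip.get_image("wrist");return s,im,pose(s)@im["hand_eye"]
def to_tool(s,P,yaw=None):
    "offset in tool axes from TCP to world point P"
    return pose(s)[:3,:3].T@(np.array(P)-s["position"])
```

Run:
```python
import pickle
from h import *
d=pickle.load(open("d0.pkl","rb"));im=d["top"];a=im["img"].astype(int)
m=((a[...,2]-a[...,0]>12)).astype(np.uint8);m[:215]=0;m[250:]=0;m[:,:265]=0;m[:,330:]=0
n,l,st,c=cv2.connectedComponentsWithStats(m);print(st,c)
ys,xs=np.nonzero(m);P=cast(im,np.c_[xs,ys],.007)
c=(P[xs.argmin()]+P[xs.argmax()])/2
print("punch ends",P[xs.argmin()],P[xs.argmax()],P.mean(0))
vx,vy,*_=cv2.fitLine(P[:,:2].astype(np.float32),2,0,.01,.01).ravel();print(vx,vy)
print(cast(im,[[135,243],[186,178],[200,170],[247,235]],.04))
print(pose(d["state"])[:3,:3])
```

```text
[[     0      0    512    384 196510]
 [   281    230     28      7     98]] [[255.48048954 191.47929367]
 [294.62244898 233.02040816]]
punch ends [0.44886394 0.12028935 0.007     ] [0.43742736 0.0443101  0.007     ] [0.44029252 0.08202286 0.007     ]
0.16267386 0.9866799
[[0.40993435 0.52067782 0.04      ]
 [0.59110635 0.38633075 0.04      ]
 [0.6140629  0.34770543 0.04      ]
 [0.43292483 0.21529881 0.04      ]]
[[ 9.66969073e-01  2.54893615e-01 -2.40006076e-04]
 [ 2.54893618e-01 -9.66967351e-01  1.83994472e-03]
 [ 2.36912120e-04 -1.84034566e-03 -9.99998278e-01]]
```

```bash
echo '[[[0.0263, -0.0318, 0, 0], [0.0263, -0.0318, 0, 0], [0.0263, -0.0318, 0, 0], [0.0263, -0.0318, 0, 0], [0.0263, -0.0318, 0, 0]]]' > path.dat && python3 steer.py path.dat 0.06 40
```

```text
refused: ROWS must be a list of rows, each a list of 4 numbers. Nothing was moved.
```

The error is about the shape of the input: a list of rows, each a list of 4 numbers. Fixing that and sending the same move.

```bash
echo '[[0.0263, -0.0318, 0, 0], [0.0263, -0.0318, 0, 0], [0.0263, -0.0318, 0, 0], [0.0263, -0.0318, 0, 0], [0.0263, -0.0318, 0, 0]]' > path.dat && python3 steer.py path.dat 0.06 40
echo '[[0.0263, -0.0318, 0, 0], [0.0263, -0.0318, 0, 0], [0.0263, -0.0318, 0, 0], [0.0263, -0.0318, 0, 0], [0.0263, -0.0318, 0, 0]]' > path.dat && python3 steer.py path.dat
echo '[[0.0263, -0.0318, 0, 0], [0.0263, -0.0318, 0, 0], [0.0263, -0.0318, 0, 0], [0.0263, -0.0318, 0, 0], [0.0263, -0.0318, 0, 0]]' > path.dat && python3 steer.py path.dat
echo '[[0.0263, -0.0318, 0, 0], [0.0263, -0.0318, 0, 0], [0, 0, 0.01, -0.115], [0, 0, 0.01, -0.115], [0, 0, 0.01, -0.115]]' > path.dat && python3 steer.py path.dat
echo '[[0, 0, 0.01, -0.115], [0, 0, 0.01, -0.115], [0, 0, 0, -0.115], [0, 0, 0, -0.115], [0, 0, 0, -0.115]]' > path.dat && python3 steer.py path.dat
echo '[[0, 0, 0, -0.115], [0, 0, 0, -0.115], [0, 0, 0, 0], [0, 0, 0, 0]]' > path.dat && python3 steer.py path.dat
python3 - <<'E'
from h import *;from rig import manip;import pickle
s,im,T=wrist(manip);cv2.imwrite("pics/w1.png",im["img"][:,:,::-1]);pickle.dump((s,im,T),open("w1.pkl","wb"));print(s["position"],s["qpos"])
E
```

```text
clock: 0.57
position: [0.2335, -0.3668, 0.2529]
ee_rot: [-0.0, 0.992, 0.128, 0.0]
contact_force: [1.0, 0.3, 0.4]
width: 0.0601
gripper_force: 0.0
clock: 0.98
position: [0.3199, -0.1795, 0.2533]
ee_rot: [0.0, 0.992, 0.128, 0.0]
contact_force: [1.0, -0.2, 0.7]
width: 0.0599
gripper_force: 0.0
clock: 1.4
position: [0.4066, 0.0079, 0.2534]
ee_rot: [0.0, 0.992, 0.129, 0.0]
contact_force: [0.6, -1.2, 0.5]
width: 0.0601
gripper_force: 0.0
clock: 1.82
position: [0.4411, 0.0819, 0.2226]
ee_rot: [0.0, 0.954, 0.301, -0.0]
contact_force: [-0.4, -1.0, -0.2]
width: 0.06
gripper_force: 0.0
clock: 2.23
position: [0.4407, 0.0807, 0.2028]
ee_rot: [-0.0, 0.83, 0.558, -0.001]
contact_force: [0.4, -0.1, 0.2]
width: 0.06
gripper_force: 0.0
clock: 2.57
position: [0.4409, 0.0807, 0.2031]
ee_rot: [-0.0, 0.763, 0.646, -0.0]
contact_force: [0.2, 0.6, -0.3]
width: 0.06
gripper_force: 0.0
[0.44092861 0.08069061 0.20312984] [ 2.56153389e-02  1.21954168e-01  1.83947372e+00 -9.20756545e-05
  1.18055318e+00  1.91567099e-01]
```

View pics/w1.png

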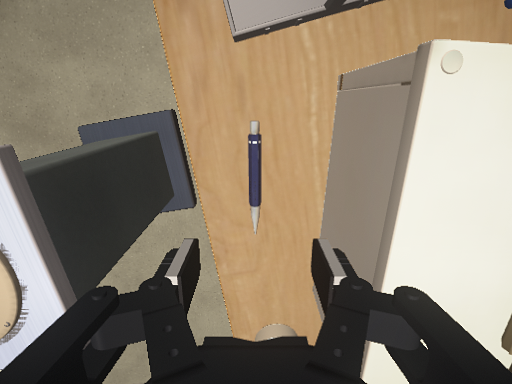

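The punch is upright in the wrist view: rear end at (254,121), tip at (256,233), with fingers either side below it. The box face starts at about col 335.

Run:
```python
from h import *;import pickle
s,im,T=pickle.load(open("w1.pkl","rb"))
a=im["img"].astype(int)
m=((a[...,2]-a[...,0]>15)).astype(np.uint8);m[:115]=0;m[245:]=0;m[:,:235]=0;m[:,275:]=0
ys,xs=np.nonzero(m);print(xs.min(),xs.max(),ys.min(),ys.max())
B=cast(im,np.c_[xs,ys],.007,T)
v=cv2.fitLine(B[:,:2].astype(np.float32),2,0,.01,.01).ravel();print("body mean",B.mean(0),v)
e=cast(im,[[254.5,121],[256,233]],.0065,T);print(e,np.linalg.norm(e[0]-e[1]))
c=e.mean(0);print("mid",c,"tool off",to_tool(s,c))
d=e[0]-e[1];t=pose(s)[:3,:3].T@d;print("angle of punch in tool",np.arctan2(t[1],t[0]))
```

```text
249 257 135 205
body mean [0.43968461 0.08420888 0.007     ] [0.16032651 0.98706406 0.4396846  0.08420888]
[[0.44968338 0.13712595 0.0065    ]
 [0.42966676 0.00725127 0.0065    ]] 0.1314081293874475
mid [0.43967507 0.07218861 0.0065    ] tool off [-0.0085613   0.00023963  0.19663111]
angle of punch in tool -0.012997415965414911
```

```bash
echo '[[0, 0, 0.04, -0.013], [0, 0, 0.04, 0], [0, 0, 0.04, 0], [0, 0, 0.03, 0], [0, 0, 0.018, 0]]' > path.dat && python3 steer.py path.dat 0.05
echo '[[0, 0, 0.008, 0], [0, 0, 0, 0], [0, 0, 0, 0]]' > path.dat && python3 steer.py path.dat
echo '[[0, 0, 0, 0], [0, 0, 0, 0], [0, 0, 0, 0], [0, 0, 0, 0], [0, 0, 0, 0]]' > path.dat && python3 steer.py path.dat 0 40
echo '[[0, 0, 0, 0], [0, 0, -0.02, 0], [0, 0, -0.04, 0], [0, 0, -0.04, 0], [0, 0, -0.04, 0]]' > path.dat && python3 steer.py path.dat
```

```text
clock: 3.03
position: [0.4388, 0.0806, 0.0324]
ee_rot: [-0.002, 0.759, 0.651, -0.002]
contact_force: [-0.5, -0.3, 0.3]
width: 0.0502
gripper_force: 0.0
clock: 3.28
position: [0.4417, 0.0807, 0.0276]
ee_rot: [0.0, 0.758, 0.652, 0.0]
contact_force: [0.5, -0.8, -0.1]
width: 0.0497
gripper_force: 0.0
clock: 3.7
position: [0.4421, 0.0807, 0.0285]
ee_rot: [0.001, 0.758, 0.652, 0.001]
contact_force: [-0.7, -0.5, 7.0]
width: 0.0109
gripper_force: 35.6
clock: 4.12
position: [0.4403, 0.0807, 0.169]
ee_rot: [-0.0, 0.758, 0.652, -0.0]
contact_force: [0.8, -0.3, -0.5]
width: 0.0108
gripper_force: 33.8
```

```bash
echo '[[0.038, 0.0018, -0.01, 0], [0.038, 0.0018, -0.01, 0], [0.038, 0.0018, -0.01, 0], [0.038, 0.0018, -0.01, 0], [0.038, 0.0018, -0.01, 0]]' > path.dat && python3 steer.py path.dat
echo '[[0.038, 0.0018, -0.01, 0], [0.038, 0.0018, -0.01, 0], [0.038, 0.0018, -0.01, 0], [0, 0, 0, -0.123], [0, 0, 0, -0.123]]' > path.dat && python3 steer.py path.dat
echo '[[0, 0, 0, -0.123], [0, 0, 0, -0.123], [0, 0, 0, -0.123], [0, 0, 0, -0.123], [0, 0, 0, -0.123]]' > path.dat && python3 steer.py path.dat
echo '[[0, 0, 0, -0.123], [0, 0, 0, -0.123], [0, 0, 0, -0.123], [0, 0, 0, -0.123], [0, 0, 0, -0.123]]' > path.dat && python3 steer.py path.dat
echo '[[0, 0, 0, -0.123], [0, 0, 0, -0.123], [0, 0, 0, 0], [0, 0, 0, 0]]' > path.dat && python3 steer.py path.dat
python3 - <<'E'
from h import *;from rig import manip;import pickle
s,im,T=wrist(manip);cv2.imwrite("pics/w2.png",im["img"][:,:,::-1]);pickle.dump((s,im,T),open("w2.pkl","wb"));print(s["position"],s["qpos"])
E
```

```text
clock: 4.53
position: [0.4782, 0.2688, 0.2184]
ee_rot: [0.0, 0.758, 0.652, 0.0]
contact_force: [0.5, -0.3, 0.0]
width: 0.0109
gripper_force: 33.8
clock: 4.95
position: [0.5009, 0.3817, 0.2476]
ee_rot: [0.0, 0.669, 0.743, 0.001]
contact_force: [0.1, -0.2, -1.9]
width: 0.0112
gripper_force: 33.8
clock: 5.37
position: [0.5004, 0.379, 0.2474]
ee_rot: [0.0, 0.414, 0.91, -0.0]
contact_force: [-0.1, 0.1, -0.5]
width: 0.0111
gripper_force: 33.8
clock: 5.78
position: [0.5005, 0.379, 0.2474]
ee_rot: [-0.0, 0.119, 0.993, -0.0]
contact_force: [-0.7, 0.3, -0.0]
width: 0.0112
gripper_force: 33.8
clock: 6.12
position: [0.5006, 0.379, 0.2473]
ee_rot: [0.0, 0.001, 1.0, -0.0]
contact_force: [0.1, -0.6, 0.5]
width: 0.0112
gripper_force: 33.8
[0.50057794 0.37902562 0.2473478 ] [ 5.37369746e-01  3.58852698e-01  1.39622702e+00 -8.89437313e-05
  1.38654908e+00 -1.03143727e+00]
```

View pics/w2.png

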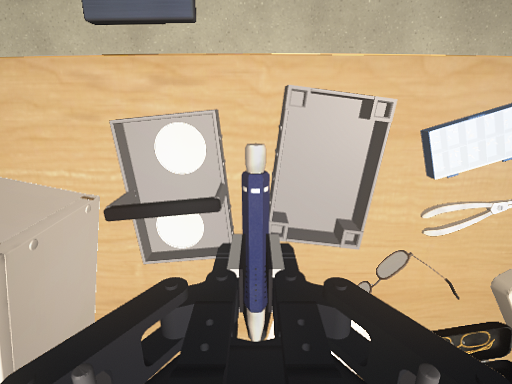

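The base tray in the wrist view has rim corners at about (288,86), (396,99), (361,249) and (271,238), with its sockets visible. The lens tray has corners at about (111,121), (217,110), (233,262) and (145,263), with the handle bar from (107,213) to (219,205). The punch is held with its rear end towards the image top.

```bash
cat >> h.py <<'E'
def seg(im,T,z,pts):
    "pts: list of pixel pts on one edge -> (point,dir) of world line"
    P=cast(im,pts,z,T)[:,:2].astype(np.float32)
    v=cv2.fitLine(P,cv2.DIST_HUBER,0,.001,.001).ravel()
    return v[2:],v[:2],np.median(abs((P-v[2:])@np.array([-v[1],v[0]])))
def inter(a,b):
    t=np.linalg.solve(np.c_[a[1],-b[1]],b[0]-a[0]);return a[0]+t[0]*a[1]
def edge_px(sat,p,q,n=40,w=8,th=70):
    "along p->q, scan across from outside (left of p->q in picture...) to inside, first pixel below th"
    p,q=np.array(p,float),np.array(q,float);d=(q-p)/np.linalg.norm(q-p);nrm=np.array([-d[1],d[0]]);o=[]
    for t in np.linspace(.08,.92,n):
        c=p+t*(q-p);k=np.arange(-w,w+.1,.5)
        v=cv2.remap(sat,(c[0]+k*nrm[0]).astype(np.float32)[None],(c[1]+k*nrm[1]).astype(np.float32)[None],cv2.INTER_LINEAR)[0]
        h=np.nonzero(v<th)[0]
        if len(h) and h[0]>0:o.append(c+k[h[0]]*nrm)
    return np.array(o)
def rect(im,T,z,corners):
    "corners clockwise in picture; inward normal = right of travel"
    sat=cv2.cvtColor(im["img"],cv2.COLOR_RGB2HSV)[...,1]
    L=[]
    for i in range(4):
        e=edge_px(sat,corners[i],corners[(i+1)%4]);L.append(seg(im,T,z,e));print("edge",i,len(e),np.round(L[-1][2]*1000,2))
    C=np.array([inter(L[i-1],L[i]) for i in range(4)])
    print(np.round(C,4).tolist(),"sides",[round(float(np.linalg.norm(C[i]-C[i-1])),4) for i in range(4)],"centre",C.mean(0),
     "dirs",[round(float(np.arctan(l[1][1]/l[1][0])),4) for l in L])
    return C
E
python3 - <<'E'
from h import *;import pickle
s,im,T=pickle.load(open("w2.pkl","rb"))
print(cv2.cvtColor(im["img"],cv2.COLOR_RGB2HSV)[150,260:300,1],T[:3,3])
rect(im,T,.04,[(288,86),(396,99),(361,249),(271,238)])
rect(im,T,.038,[(111,121),(217,110),(233,262),(145,263)])
E
```

```text
[  2   1  11  22  37  54 100  98  96  95  96  97  97  97 101  51  25  32
  32  23  21  24  23  23  23  22  22  19  19  21  22  22  22  22  20  22
  21  22  21  22] [0.42256211 0.37920294 0.3680821 ]
edge 0 40 0.14
edge 1 40 0.17
edge 2 32 0.0
edge 3 36 0.35
[[0.4059000015258789, 0.4106999933719635], [0.42080000042915344, 0.5325999855995178], [0.6032000184059143, 0.5101000070571899], [0.5864999890327454, 0.3894999921321869]] sides [0.1818, 0.1228, 0.1838, 0.1218] centre [0.50408006 0.46076095] dirs [1.4491, -0.1226, 1.4327, -0.1169]
edge 0 40 0.01
edge 1 35 0.17
edge 2 32 0.18
edge 3 33 0.05
[[0.44279998540878296, 0.21559999883174896], [0.43149998784065247, 0.33719998598098755], [0.6139000058174133, 0.3540000021457672], [0.6251000165939331, 0.23229999840259552]] sides [0.183, 0.1221, 0.1832, 0.1223] centre [0.5283202  0.28476775] dirs [-1.4777, 0.0922, -1.479, 0.0913]
```

```bash
echo '[[0.0025, 0.04, 0, 0], [0.0025, 0.04, 0, 0], [0, 0.003, 0, 0.118], [0, 0, 0.035, 0], [0, 0, 0.035, 0]]' > path.dat && python3 steer.py path.dat
echo '[[0, 0, 0.035, 0], [0, 0, 0.03, 0], [0, 0, 0.02, 0], [0, 0, 0, 0], [0, 0, 0, 0]]' > path.dat && python3 steer.py path.dat
python3 - <<'E'
from h import *;from rig import manip
s,im,T=wrist(manip);cv2.imwrite("pics/w3.png",im["img"][:,:,::-1])
print(s["position"],to_tool(s,[.504,.461,.04]),pose(s)[:3,0])
E
```

```text
clock: 6.58
position: [0.4968, 0.4643, 0.179]
ee_rot: [0.003, 0.059, 0.998, 0.002]
contact_force: [-1.2, -0.1, -1.5]
width: 0.0112
gripper_force: 33.9
clock: 7.0
position: [0.4952, 0.4617, 0.0913]
ee_rot: [-0.001, 0.059, 0.998, -0.001]
contact_force: [0.2, 0.3, 0.7]
width: 0.0109
gripper_force: 33.9
[0.49516955 0.46173635 0.09128411] [-0.00895022  0.00040733  0.05126701] [-0.99302126  0.1179211   0.00184392]
```

View pics/w3.png

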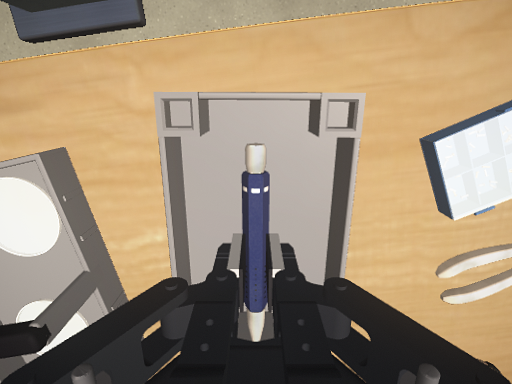

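The punch is centred between the posts and parallel to the tray walls. The front sockets show at (179,113) and (341,113). Next I lower and release it.

```bash
echo '[[0, 0, 0.03, 0], [0, 0, 0.018, 0], [0, 0, 0.007, 0], [0, 0, 0.004, 0], [0, 0, 0, 0]]' > path.dat && python3 steer.py path.dat
echo '[[0, 0, 0.001, 0], [0, 0, 0, 0], [0, 0, 0, 0]]' > path.dat && python3 steer.py path.dat 0.03
echo '[[0, 0, 0, 0], [0, 0, -0.02, 0], [0, 0, -0.04, 0], [0, 0, -0.04, 0], [0, 0, -0.04, 0]]' > path.dat && python3 steer.py path.dat
echo '[[0, 0, -0.04, 0], [0, 0, -0.04, 0], [0, 0, -0.01, 0], [0, 0, 0, 0], [0, 0, 0, 0]]' > path.dat && python3 steer.py path.dat
python3 - <<'E'
from h import *;from rig import manip;import pickle
s,im,T=wrist(manip);cv2.imwrite("pics/w4.png",im["img"][:,:,::-1]);pickle.dump((s,im,T),open("w4.pkl","wb"));print(s["position"],s["qpos"])
E
```

```text
clock: 7.47
position: [0.4963, 0.4626, 0.0343]
ee_rot: [0.001, 0.059, 0.998, 0.001]
contact_force: [-1.8, -0.1, -0.7]
width: 0.011
gripper_force: 33.9
clock: 7.72
position: [0.4964, 0.4627, 0.0336]
ee_rot: [0.001, 0.058, 0.998, 0.001]
contact_force: [-0.7, -0.1, 0.3]
width: 0.03
gripper_force: 0.0
clock: 8.13
position: [0.4954, 0.4619, 0.1738]
ee_rot: [-0.0, 0.058, 0.998, -0.0]
contact_force: [0.6, 0.8, 0.3]
width: 0.03
gripper_force: 0.0
clock: 8.55
position: [0.4955, 0.462, 0.2625]
ee_rot: [0.0, 0.058, 0.998, 0.0]
contact_force: [-1.2, -0.1, -0.4]
width: 0.0301
gripper_force: 0.0
[0.49548188 0.46202183 0.26248888] [ 6.47870210e-01  4.27955547e-01  1.24910363e+00 -4.51235093e-05
  1.46378358e+00 -8.06131028e-01]
```

View pics/w4.png

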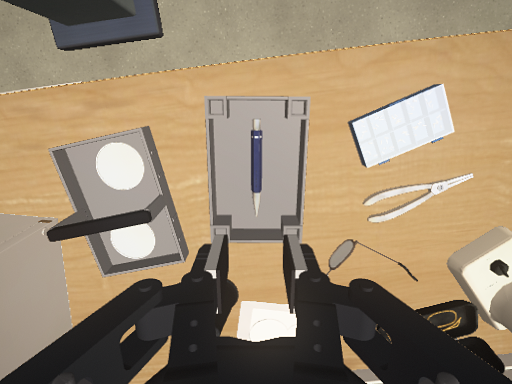

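Run:
```python
from h import *;import pickle
s,im,T=pickle.load(open("w4.pkl","rb"))
rect(im,T,.04,[(206,97),(310,97),(302,243),(213,240)])
print(T[:3,3])
P=np.array([[.528,.285,.25]])
print(to_tool(s,P[0]),pose(s)[:3,:2])
```

```text
edge 0 40 0.12
edge 1 40 0.14
edge 2 30 0.18
edge 3 40 0.09
[[0.4059000015258789, 0.41440001130104065], [0.4212000072002411, 0.5327000021934509], [0.6025000214576721, 0.510200023651123], [0.5875999927520752, 0.39259999990463257]] sides [0.183, 0.1193, 0.1827, 0.1186] centre [0.5042699  0.46249017] dirs [1.4421, -0.1236, 1.4449, -0.1195]
[0.41792344 0.47107062 0.38317961]
[-0.05291693 -0.17203281  0.01243542] [[-9.93187584e-01  1.16524812e-01]
 [ 1.16525084e-01  9.93187662e-01]
 [-5.72197108e-04  4.86770559e-04]]
```

```bash
echo '[[-0.0106, -0.0344, 0, 0], [-0.0106, -0.0344, 0, 0], [-0.0106, -0.0344, 0, 0], [-0.0106, -0.0344, 0, 0], [-0.0106, -0.0344, 0, 0]]' > path.dat && python3 steer.py path.dat 0.05
echo '[[0, 0, 0, 0.124], [0, 0, 0, 0.124], [0, 0, 0, 0.124], [0, 0, 0, 0.124], [0, 0, 0, 0.124]]' > path.dat && python3 steer.py path.dat
echo '[[0, 0, 0, 0.124], [0, 0, 0, 0.124], [0, 0, 0, 0.124], [0, 0, 0, 0.124], [0, 0, 0, 0.124]]' > path.dat && python3 steer.py path.dat
echo '[[0, 0, 0, 0.12], [0, 0, 0, 0], [0, 0, 0, 0]]' > path.dat && python3 steer.py path.dat
python3 - <<'E'
from h import *;from rig import manip;import pickle
s,im,T=wrist(manip);cv2.imwrite("pics/w5.png",im["img"][:,:,::-1]);pickle.dump((s,im,T),open("w5.pkl","wb"));print(s["position"],s["qpos"],T[:3,3])
E
```

```text
clock: 9.02
position: [0.5269, 0.2831, 0.2589]
ee_rot: [-0.003, 0.058, 0.998, -0.001]
contact_force: [0.4, -1.3, -0.0]
width: 0.0502
gripper_force: 0.0
clock: 9.43
position: [0.527, 0.2843, 0.259]
ee_rot: [-0.002, 0.363, 0.932, -0.002]
contact_force: [0.0, -0.2, 0.6]
width: 0.0501
gripper_force: 0.0
clock: 9.85
position: [0.527, 0.2846, 0.2589]
ee_rot: [-0.001, 0.63, 0.777, -0.003]
contact_force: [0.0, 0.2, -0.0]
width: 0.0498
gripper_force: 0.0
clock: 10.1
position: [0.5273, 0.2847, 0.2598]
ee_rot: [-0.001, 0.672, 0.741, -0.002]
contact_force: [-0.7, -0.7, -0.0]
width: 0.0499
gripper_force: 0.0
[0.52732454 0.28471121 0.25979868] [ 3.79055823e-01  3.11593808e-01  1.43689613e+00 -9.53884620e-05
  1.39776367e+00  2.82070792e-01] [0.52025763 0.3625574  0.38042455]
```

View pics/w5.png

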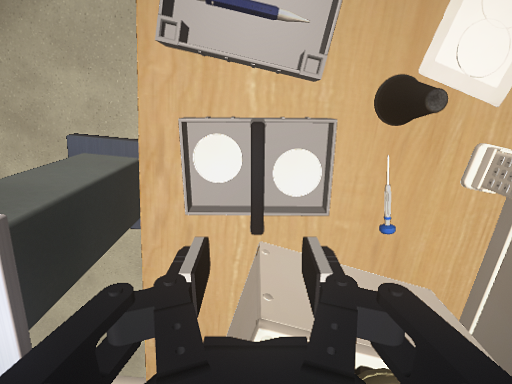

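Run:
```python
from h import *;import pickle
s,im,T=pickle.load(open("w5.pkl","rb"))
C=rect(im,T,.038,[(180,119),(337,119),(330,215),(186,213)])
g=im["img"].max(2);m=(g<55).astype(np.uint8);m[:125]=0;m[232:]=0;m[:,:235]=0;m[:,280:]=0
r=[(np.nonzero(m[y])[0].min()+np.nonzero(m[y])[0].max())/2 for y in range(130,230)]
B=cast(im,np.c_[r,np.arange(130,230)],.096,T);v=cv2.fitLine(B[:,:2].astype(np.float32),2,0,.01,.01).ravel()
print("bar",B[[0,-1]],v,np.arctan2(v[1],v[0])-np.pi/2)
print("bar ends",cast(im,[[258,122],[257,235]],.096,T))
print("box",cast(im,[[262,243],[228,335]],.175,T))
print("yaw tool x",np.arctan2(*pose(s)[[1,0],0])-np.pi/2)
c=C.mean(0);print(to_tool(s,[*c,.089]))
d=pickle.load(open("d0.pkl","rb"));print(cast(d["top"],[[274,148],[266,196]],.175))
```

```text
edge 0 40 0.12
edge 1 40 0.14
edge 2 37 0.12
edge 3 40 0.22
[[0.43209999799728394, 0.33500000834465027], [0.6141999959945679, 0.3521000146865845], [0.6252999901771545, 0.2320999950170517], [0.4431999921798706, 0.21570000052452087]] sides [0.1198, 0.1829, 0.1205, 0.1828] centre [0.5286807 0.283729 ] dirs [0.0938, -1.4786, 0.09, -1.4778]
bar [[0.52353389 0.33513443 0.096     ]
 [0.53332552 0.23095741 0.096     ]] [ 0.09145666 -0.9958091   0.5282382   0.2848911 ] -3.050008
bar ends [[0.52374345 0.34273589 0.096     ]
 [0.53456418 0.22392341 0.096     ]]
box [[0.53521122 0.25587859 0.175     ]
 [0.51457524 0.16177556 0.175     ]]
yaw tool x 0.09700475999993219
[-0.00087196  0.00201478  0.17079278]
[[0.63531463 0.14807601 0.175     ]
 [0.5167533  0.16834403 0.175     ]]
```

```bash
echo '[[-0.001, 0.0016, 0.03, 0.005], [0, 0, 0.04, 0], [0, 0, 0.04, 0], [0, 0, 0.03, 0], [0, 0, 0.02, 0]]' > path.dat && python3 steer.py path.dat
echo '[[0, 0, 0.008, 0], [0, 0, 0, 0], [0, 0, 0, 0]]' > path.dat && python3 steer.py path.dat
echo '[[0, 0, 0, 0], [0, 0, 0, 0], [0, 0, 0, 0], [0, 0, 0, 0], [0, 0, 0, 0]]' > path.dat && python3 steer.py path.dat 0 80
echo '[[0, 0, -0.003, 0], [0, 0, -0.006, 0], [0, 0, -0.01, 0], [0, 0, -0.015, 0], [0, 0, -0.015, 0]]' > path.dat && python3 steer.py path.dat
echo '[[0, 0, -0.015, 0], [0, 0, -0.012, 0], [0, 0, -0.006, 0], [0, 0, -0.003, 0], [0, 0, 0, 0]]' > path.dat && python3 steer.py path.dat
python3 - <<'E'
from h import *;from rig import manip
s=manip.get_state();p=pose(s);print(s["position"],p[:3,:2],np.arctan2(p[1,0],p[0,0])-np.pi/2, to_tool(s,[.5043,.4625,s["position"][2]]))
E
```

```text
clock: 10.57
position: [0.5274, 0.2832, 0.098]
ee_rot: [-0.001, 0.674, 0.739, -0.003]
contact_force: [0.5, -0.4, -0.9]
width: 0.0502
gripper_force: 0.0
clock: 10.82
position: [0.5303, 0.2844, 0.0945]
ee_rot: [0.0, 0.675, 0.738, 0.0]
contact_force: [1.9, 0.2, 0.2]
width: 0.05
gripper_force: 0.0
clock: 11.23
position: [0.5305, 0.2846, 0.0961]
ee_rot: [0.001, 0.675, 0.738, 0.001]
contact_force: [-1.2, -0.1, 5.5]
width: 0.0126
gripper_force: 78.4
clock: 11.65
position: [0.5296, 0.2841, 0.1438]
ee_rot: [-0.0, 0.675, 0.738, -0.001]
contact_force: [0.7, -0.4, -2.9]
width: 0.0125
gripper_force: 78.1
clock: 12.07
position: [0.5301, 0.2843, 0.1799]
ee_rot: [0.0, 0.675, 0.738, 0.0]
contact_force: [-0.5, 0.4, -2.9]
width: 0.0121
gripper_force: 78.1
[0.5301279  0.28433687 0.17992457] [[-8.88712417e-02  9.96042599e-01]
 [ 9.96043098e-01  8.88709623e-02]
 [ 2.23740619e-04  1.04576374e-03]] 0.0889886473206476 [ 1.79753517e-01 -9.89215625e-03  2.98733219e-05]
```

```bash
echo '[[0.004, 0, -0.004, 0], [0.008, -0.001, -0.006, 0], [0.012, -0.001, -0.006, 0], [0.015, -0.001, -0.004, 0], [0.015, -0.001, 0, 0]]' > path.dat && python3 steer.py path.dat
echo '[[0.015, -0.001, 0, 0], [0.015, -0.001, 0, 0], [0.015, -0.001, 0, 0], [0.015, -0.001, 0, 0], [0.015, -0.001, 0, 0]]' > path.dat && python3 steer.py path.dat
echo '[[0.015, -0.0009, 0, 0], [0.014, 0, 0, 0], [0.011, 0, 0, 0], [0.007, 0, 0, 0], [0.0038, 0, 0, 0]]' > path.dat && python3 steer.py path.dat
echo '[[0, 0, 0, 0.012], [0, 0, 0, 0.03], [0, 0, 0, 0.04], [0, 0, 0, 0.045], [0, 0, 0, 0.04]]' > path.dat && python3 steer.py path.dat
echo '[[0, 0, 0, 0.03], [0, 0, 0, 0.012], [0, 0, 0, 0.004], [0, 0, 0, 0], [0, 0, 0, 0]]' > path.dat && python3 steer.py path.dat
python3 - <<'E'
from h import *;from rig import manip;import pickle
s,im,T=wrist(manip);cv2.imwrite("pics/w6.png",im["img"][:,:,::-1]);sd=manip.get_image("side");tp=manip.get_image("top")
pickle.dump((s,im,T,sd,tp),open("w6.pkl","wb"))
c=np.vstack([sd["img"][180:330,150:350],tp["img"][150:270,100:300]])[:,:,::-1]
big=cv2.resize(c,None,fx=2,fy=2,interpolation=cv2.INTER_CUBIC)
w=np.zeros((540,800,3),np.uint8);w[:,:400]=big[:540];w[:300,400:]=cv2.resize(im["img"][:,:,::-1],(400,300));cv2.imwrite("pics/c6.png",w)
p=pose(s);print(s["position"],np.arctan2(p[1,0],p[0,0])-np.pi/2,p[2,:2], to_tool(s,[.5043,.4625,s["position"][2]]))
E
```

```text
clock: 12.48
position: [0.5215, 0.3399, 0.2005]
ee_rot: [0.0, 0.675, 0.738, 0.001]
contact_force: [-0.3, -0.5, -2.6]
width: 0.0122
gripper_force: 78.1
clock: 12.9
position: [0.5089, 0.4137, 0.1988]
ee_rot: [-0.0, 0.675, 0.738, -0.0]
contact_force: [-0.6, -0.2, -2.4]
width: 0.0128
gripper_force: 78.1
clock: 13.32
position: [0.504, 0.4636, 0.1991]
ee_rot: [0.0, 0.675, 0.738, 0.0]
contact_force: [0.1, -0.6, -2.4]
width: 0.0124
gripper_force: 78.1
clock: 13.73
position: [0.5044, 0.4614, 0.1993]
ee_rot: [0.0, 0.735, 0.678, -0.0]
contact_force: [1.0, 0.5, -2.9]
width: 0.0124
gripper_force: 78.1
clock: 14.15
position: [0.5042, 0.4622, 0.1993]
ee_rot: [0.0, 0.75, 0.662, -0.0]
contact_force: [0.6, -0.4, -3.1]
width: 0.0123
gripper_force: 78.1
[0.504207   0.46215819 0.19931767] -0.12403470696339047 [-2.14056400e-04  7.62114183e-05] [ 3.50687728e-04  5.00022731e-05 -7.12562102e-08]
```

View pics/c6.png

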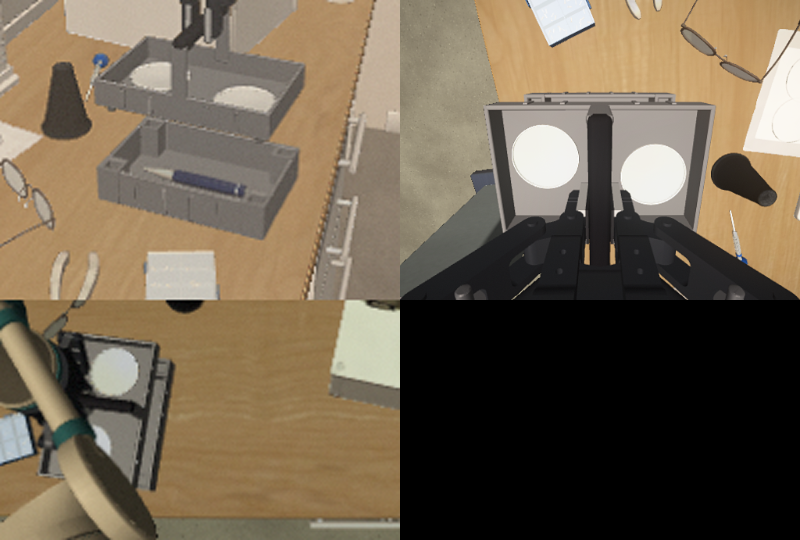

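The lens tray hangs level with both blanks in it, above the base tray where the punch lies flat. In the wrist view the base rim's far edge is visible just above the lens tray's top edge. I'll measure both in this same picture before lowering.

Run:
```python
from h import *;import pickle
s,im,T,sd,tp=pickle.load(open("w6.pkl","rb"))
sat=cv2.cvtColor(im["img"],cv2.COLOR_RGB2HSV)[...,1]
# tool-aligned plane coords
def tl(P): return (np.c_[P]-s["position"])@pose(s)[:3,:3]
z=s["position"][2]-.0961+.038
def edge(p,q,z,w=10):
    e=edge_px(sat,p,q,w=w)
    P=tl(cast(im,e,z,T));v=cv2.fitLine(P[:,:2].astype(np.float32),cv2.DIST_HUBER,0,.001,.001).ravel();return e,P,v
for n,p,q,zz in [("lens left",(124,270),(112,140),z),("lens right",(400,140),(390,270),z),("base far",(165,120),(348,120),.04)]:
    e,P,v=edge(p,q,zz);print(n,len(e),e[[0,-1]].round(1).tolist(),"tool",P[[0,-1],:2].round(4).tolist(),"dir",np.round(np.arctan2(v[1],v[0]),4))
for n,p,q in [("lens top left part",(115,132),(155,132)),("lens top right part",(360,132),(398,132))]:
    e,P,v=edge(p,q,z);print(n,len(e),e[[0,-1]].round(1).tolist(),P[[0,-1],:2].round(4).tolist())
# base far edge ends: sat along rows 120..128
for r in (121,123,125,127):
    lo=np.nonzero(sat[r,140:200]<70)[0];hi=np.nonzero(sat[r,320:375]<70)[0]
    print(r,140+lo[0] if len(lo) else None,320+hi[-1] if len(hi) else None, tl(cast(im,[[140+lo[0],r],[321+hi[-1],r]],.04,T))[:,:2].round(4).tolist() if len(lo) and len(hi) else "")
# lens discs / side-view level not needed; expected base corners in tool
c,sn=np.cos(-.124),np.sin(-.124)
for sx in(-.092,.092):
    P=np.array([.5043+c*sx-sn*.06,.4625+sn*sx+c*.06,.04]);print("pred base corner tool",tl(P[None])[0,:2].round(4),proj(im,P,T).round(1))
```

```text
Traceback (most recent call last):
  File "h.py", line 11, in cast
    o,d=ray(im,px,im["T"] if T is None else T)
        ~~~^^^^^^^^^^^^^^^^^^^^^^^^^^^^^^^^^^^
  File "h.py", line 7, in ray
    u=cv2.undistortPoints(px[:,None],K,np.array([im["k1"],0,0,0,0.]),None)[:,0]
      ~~~~~~~~~~~~~~~~~~~^^^^^^^^^^^^^^^^^^^^^^^^^^^^^^^^^^^^^^^^^^^^^^^^^
cv2.error: OpenCV(4.12.0) /io/opencv/modules/core/src/matrix_transform.cpp:181: error: (-215:Assertion failed) _src.dims() <= 2 && esz <= 32 in function 'transpose'
```

```bash
cat > m.py <<'E'
from h import *;import pickle
s,im,T,sd,tp=pickle.load(open("w6.pkl","rb"))
sat=cv2.cvtColor(im["img"],cv2.COLOR_RGB2HSV)[...,1];g=cv2.cvtColor(im["img"],cv2.COLOR_RGB2GRAY)
def tl(P): return (np.c_[P]-s["position"])@pose(s)[:3,:3]
z=s["position"][2]-.0961+.038
for r in (145,165,185): print(r,"sat",sat[r,100:126].tolist(),"g",g[r,100:126].tolist())
def edge(n,p,q,z,w=10):
    e=edge_px(sat,p,q,w=w)
    if len(e)<3: return print(n,"none")
    P=tl(cast(im,e,z,T));v=cv2.fitLine(P[:,:2].astype(np.float32),cv2.DIST_HUBER,0,.001,.001).ravel()
    print(n,len(e),e[[0,-1]].round(1).tolist(),"tool",P[[0,-1],:2].round(4).tolist(),"dir",np.round(np.arctan2(v[1],v[0]),4))
edge("lens right",(400,140),(390,270),z);edge("base far",(165,120),(348,120),.04)
edge("lens top L",(115,132),(155,132),z);edge("lens top R",(360,132),(398,132),z)
for r in (121,123,125,127,129):
    lo=np.nonzero(sat[r,140:200]<70)[0];hi=np.nonzero(sat[r,320:375]<70)[0]
    if len(lo) and len(hi): print(r,140+lo[0],320+hi[-1], tl(cast(im,[[140+lo[0],r],[321+hi[-1],r]],.04,T))[:,:2].round(4).tolist())
c,sn=np.cos(-.124),np.sin(-.124)
for sx in(-.092,.092):
    P=np.array([.5043+c*sx-sn*.06,.4625+sn*sx+c*.06,.04]);print("pred base corner tool",tl(P[None])[0,:2].round(4),proj(im,P,T).round(1))
E
python3 m.py
```

```text
145 sat [53, 55, 52, 52, 54, 53, 51, 46, 20, 23, 21, 23, 25, 26, 31, 32, 31, 35, 35, 31, 35, 34, 34, 35, 35, 38] g [145, 140, 144, 146, 148, 145, 148, 147, 149, 166, 164, 163, 149, 102, 55, 53, 56, 55, 56, 55, 56, 57, 57, 56, 56, 57]
165 sat [51, 52, 50, 51, 52, 53, 54, 50, 52, 53, 46, 21, 22, 24, 22, 24, 25, 26, 31, 31, 27, 30, 30, 22, 34, 26] g [159, 157, 156, 156, 154, 151, 152, 154, 154, 156, 139, 119, 168, 165, 164, 145, 97, 56, 55, 56, 55, 57, 57, 57, 57, 56]
185 sat [52, 53, 52, 54, 53, 55, 54, 53, 54, 53, 52, 51, 54, 54, 36, 22, 24, 24, 24, 24, 26, 22, 22, 30, 26, 26] g [162, 153, 148, 151, 151, 149, 150, 150, 154, 151, 154, 155, 152, 138, 143, 171, 166, 165, 143, 94, 56, 55, 56, 56, 57, 58]
lens right 29 [[401.2, 150.6], [384.8, 259.1]] tool [[0.0485, 0.0912], [-0.0283, 0.0915]] dir -0.0021
base far 40 [[179.6, 118.5], [333.4, 118.5]] tool [[0.062, -0.071], [0.062, 0.0737]] dir -1.5707
lens top L 33 [[124.2, 122.5], [151.8, 130.5]] tool [[0.0656, -0.0792], [0.0607, -0.0629]] dir -1.5666
lens top R 40 [[363.0, 130.5], [395.0, 133.0]] tool [[0.0607, 0.0658], [0.0593, 0.0857]] dir -1.5446
121 159 352 [[0.0598, -0.0908], [0.0598, 0.0926]]
123 159 352 [[0.0579, -0.091], [0.0579, 0.0927]]
125 159 352 [[0.0561, -0.0911], [0.0561, 0.0929]]
127 159 351 [[0.0542, -0.0913], [0.0542, 0.0922]]
129 159 351 [[0.0523, -0.0915], [0.0523, 0.0923]]
pred base corner tool [ 0.0604 -0.092 ] [[157.7 120.3]]
pred base corner tool [0.0604 0.092 ] [[352.5 120.3]]
```

```bash
cat >> m.py <<'E'
print("----")
e=np.array([[107.6,145],[110.5,165],[114.2,185]]);print("lens left",tl(cast(im,e,z,T))[:,:2].round(4).tolist())
for c in (120,130,140,150,365,375,385,395): print(c,"sat",sat[122:144,c].tolist(),"g",g[122:144,c].tolist())
for x in (.060,): print([proj(im,s["position"]+pose(s)[:3,:3]@np.array([x,y,s["position"][2]-zz]),T).round(1).tolist() for y in(-.075,.075) for zz in (z,z-.028)])
E
python3 m.py | sed 1,/----/d
```

```text
lens left [[0.052, -0.0915], [0.0394, -0.0916], [0.0262, -0.0911]]
120 sat [54, 50, 53, 52, 55, 55, 55, 56, 55, 52, 21, 28, 28, 26, 24, 23, 23, 24, 28, 38, 32, 30] g [152, 154, 153, 153, 150, 144, 149, 149, 152, 147, 95, 96, 106, 162, 172, 169, 168, 161, 122, 50, 53, 56]
130 sat [110, 108, 109, 109, 108, 107, 109, 109, 95, 18, 28, 28, 27, 24, 24, 23, 25, 26, 26, 29, 25, 24] g [169, 170, 170, 171, 170, 172, 171, 169, 145, 94, 98, 96, 109, 164, 173, 170, 168, 159, 121, 101, 129, 111]
140 sat [108, 108, 111, 109, 108, 107, 108, 105, 89, 21, 27, 30, 28, 25, 24, 23, 23, 25, 24, 27, 25, 25] g [171, 171, 170, 170, 170, 170, 171, 170, 144, 96, 100, 97, 113, 166, 174, 170, 168, 158, 123, 127, 167, 165]
150 sat [111, 110, 110, 111, 111, 113, 113, 111, 92, 18, 27, 30, 29, 25, 23, 23, 22, 23, 28, 26, 25, 25] g [173, 172, 171, 171, 171, 170, 171, 168, 140, 95, 99, 97, 118, 167, 173, 169, 168, 158, 124, 130, 168, 165]
365 sat [105, 105, 107, 108, 108, 108, 108, 108, 93, 23, 29, 29, 27, 25, 24, 24, 27, 26, 27, 26, 21, 23] g [175, 177, 177, 177, 176, 175, 175, 171, 145, 96, 101, 99, 118, 166, 166, 162, 162, 152, 123, 142, 164, 162]
375 sat [109, 107, 108, 108, 107, 107, 107, 106, 93, 26, 27, 35, 27, 25, 24, 26, 27, 27, 28, 28, 24, 24] g [177, 176, 177, 176, 177, 177, 177, 175, 149, 96, 100, 97, 115, 167, 165, 161, 161, 153, 122, 139, 163, 161]
385 sat [113, 112, 111, 111, 113, 112, 110, 109, 98, 23, 29, 32, 31, 24, 25, 26, 26, 27, 32, 44, 44, 38] g [173, 172, 173, 173, 173, 174, 174, 174, 148, 95, 100, 98, 111, 166, 165, 160, 160, 155, 112, 65, 76, 76]
395 sat [111, 109, 111, 113, 112, 114, 114, 115, 114, 115, 113, 30, 28, 25, 28, 26, 24, 25, 31, 47, 40, 41] g [173, 173, 173, 173, 172, 171, 170, 171, 171, 173, 169, 97, 106, 164, 163, 160, 160, 156, 111, 65, 76, 75]
[[[132.3, 131.8]], [[148.4, 127.7]], [[377.8, 131.8]], [[361.8, 127.6]]]
```

```bash
echo '[[0.0013, 0.0007, 0.004, 0], [0, 0, 0.01, 0], [0, 0, 0.014, 0], [0, 0, 0.014, 0], [0, 0, 0.01, 0]]' > path.dat && python3 steer.py path.dat
echo '[[0, 0, 0.005, 0], [0, 0, 0.002, 0], [0, 0, 0, 0], [0, 0, 0, 0]]' > path.dat && python3 steer.py path.dat
echo '[[0, 0, 0.002, 0], [0, 0, 0.002, 0], [0, 0, 0.002, 0], [0, 0, 0, 0]]' > path.dat && python3 steer.py path.dat
```

```text
clock: 14.72
position: [0.5042, 0.4632, 0.1449]
ee_rot: [-0.0, 0.75, 0.662, -0.001]
contact_force: [-0.9, 1.0, -3.2]
width: 0.0123
gripper_force: 78.1
clock: 15.05
position: [0.5053, 0.464, 0.1407]
ee_rot: [0.0, 0.75, 0.662, 0.001]
contact_force: [0.0, 0.0, -2.3]
width: 0.0126
gripper_force: 78.1
clock: 15.38
position: [0.5048, 0.4635, 0.134]
ee_rot: [0.0, 0.75, 0.662, -0.0]
contact_force: [-0.7, -0.8, -2.5]
width: 0.0124
gripper_force: 78.1
```

```bash
echo '[[0, 0, 0.002, 0], [0, 0, 0.001, 0], [0, 0, 0.001, 0], [0, 0, 0, 0]]' > path.dat && python3 steer.py path.dat
echo '[[0, 0, 0.001, 0], [0, 0, 0.001, 0], [0, 0, 0, 0]]' > path.dat && python3 steer.py path.dat
echo '[[0, 0, 0.001, 0], [0, 0, 0, 0], [0, 0, 0, 0]]' > path.dat && python3 steer.py path.dat
```

```text
clock: 15.72
position: [0.5048, 0.4636, 0.1299]
ee_rot: [0.0, 0.75, 0.662, -0.0]
contact_force: [-0.2, -0.3, -2.6]
width: 0.0125
gripper_force: 78.1
clock: 15.97
position: [0.5048, 0.4636, 0.128]
ee_rot: [0.0, 0.75, 0.662, -0.0]
contact_force: [0.6, -0.7, -4.2]
width: 0.0122
gripper_force: 78.1
clock: 16.22
position: [0.5049, 0.4636, 0.1272]
ee_rot: [0.0, 0.75, 0.662, -0.0]
contact_force: [-0.3, 0.3, -2.2]
width: 0.0123
gripper_force: 78.1
```

```bash
echo '[[0, 0, 0.001, 0], [0, 0, 0, 0], [0, 0, 0, 0]]' > path.dat && python3 steer.py path.dat
echo '[[0, 0, 0.0007, 0], [0, 0, 0, 0], [0, 0, 0, 0]]' > path.dat && python3 steer.py path.dat
echo '[[0, 0, 0.0007, 0], [0, 0, 0, 0], [0, 0, 0, 0]]' > path.dat && python3 steer.py path.dat
```

```text
clock: 16.47
position: [0.505, 0.4637, 0.1263]
ee_rot: [0.0, 0.75, 0.662, 0.0]
contact_force: [-0.5, 0.5, -2.6]
width: 0.0124
gripper_force: 78.1
clock: 16.72
position: [0.505, 0.4637, 0.1262]
ee_rot: [0.0, 0.75, 0.662, 0.0]
contact_force: [-2.5, -1.3, 0.8]
width: 0.0125
gripper_force: 78.7
clock: 16.97
position: [0.505, 0.4637, 0.1261]
ee_rot: [0.0, 0.75, 0.662, 0.0]
contact_force: [-0.8, -1.2, 5.0]
width: 0.0123
gripper_force: 79.3
```

Contact came exactly at the predicted seated height, so I let go and lift away.

```bash
echo '[[0, 0, 0, 0], [0, 0, 0, 0], [0, 0, 0, 0]]' > path.dat && python3 steer.py path.dat 0.05
echo '[[0, 0, -0.01, 0], [0, 0, -0.03, 0], [0, 0, -0.04, 0], [0, 0, -0.04, 0], [0, 0, -0.02, 0]]' > path.dat && python3 steer.py path.dat
echo '[[-0.03, 0, 0, 0], [-0.03, 0, 0, 0], [-0.03, 0, 0, 0], [0, 0, 0, 0], [0, 0, 0, 0]]' > path.dat && python3 steer.py path.dat
python3 - <<'E'
from h import *;from rig import manip;import pickle
s,im,T=wrist(manip);sd=manip.get_image("side")
pickle.dump((s,im,T,sd),open("w7.pkl","wb"));print(s["position"],T[:3,3],s["contact_force"])
w=np.zeros((384,800,3),np.uint8);w[:,:512]=im["img"][:,:,::-1];w[:320,512:]=cv2.resize(sd["img"][190:330,180:306][:,:,::-1],(288,320));cv2.imwrite("pics/c7.png",w)
E
```

```text
clock: 17.22
position: [0.5052, 0.4638, 0.1247]
ee_rot: [0.0, 0.75, 0.662, 0.0]
contact_force: [-1.1, -0.5, 0.1]
width: 0.0477
gripper_force: 0.0
clock: 17.63
position: [0.5064, 0.4648, 0.2712]
ee_rot: [0.0, 0.75, 0.662, 0.004]
contact_force: [0.9, 0.8, -0.5]
width: 0.05
gripper_force: 0.0
clock: 18.05
position: [0.494, 0.3734, 0.266]
ee_rot: [0.0, 0.75, 0.661, 0.001]
contact_force: [-0.4, 0.4, 0.9]
width: 0.0502
gripper_force: 0.0
[0.49395142 0.37338033 0.26604573] [0.50356537 0.45064665 0.38686388] [-0.36850004  0.36316843  0.89248397]
```

View pics/c7.png

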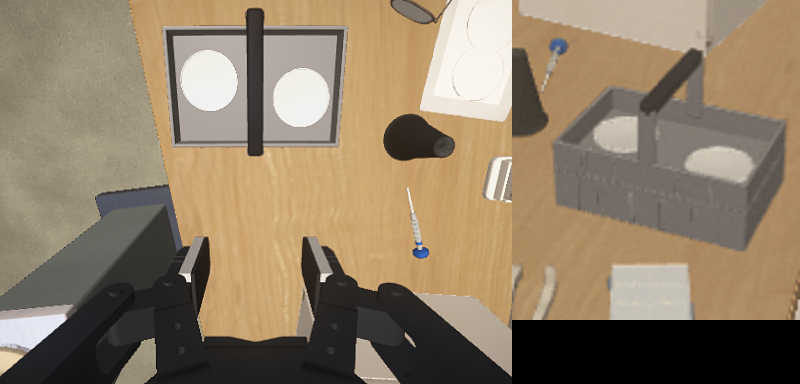

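The picture shows the lens tray sitting flush on the base tray with no gap between them. Both blanks are inside at about (209,80) and (301,97), and the gripper is clear.

```bash
python3 -c "
from rig import manip
print(manip.sign_off())"
```

```text
the job is handed in; nothing more can be done
None
```

I packed the kit and handed the job in at about 18 s of the 54 s allowed: the punch was laid flat in the base tray, the lens tray looks fully seated on it with both blanks inside, and the gripper was open and clear; no verdict came back.

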